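# Fill a thread order from the tilt-out bins

## Robot

A 6-joint arm with a two-finger parallel gripper is mounted at the origin on the work surface. World frame = base frame: x ahead of the robot, y to its left, z up, the work surface at z = 0. Lengths are in m, angles in rad, forces in N, time in s.
With the tool pointing down it reaches from about 0.35 to 0.95 m from the base axis. Payload 17.4 kg.
Tool frame: the origin (TCP) lies at the very end of the fingers, on their centre line; the grasp point (between the pads) lies ctrl.tcp_to_grasp behind it (ctrl.tcp_to_grasp is the distance from the TCP to the grasp point, in m); y points along the fingers, z is the direction in which the jaws open and shut, and the axes are right-handed (so a half turn about y gives the same grasp; the last joint's range is limited). The gripper opens to 93 mm and grips with 3 to 60 N. Pads are 15 mm wide; open, the fingers measure 128 mm over their backs; the gripper's body (75 mm by 188 mm) begins 65 mm behind the grasp point.
Start: joints at [-1.15, 0.116, 1.442, -0, 1.584, -0.038], TCP at [0.299, -0.605, 0.219] pointing down, gripper open.
Joint ranges: [-2.83, 2.83], [-0.83, 2.19], [0.07, 2.5], [-1.14, 4.28], [0.01, 3], [-2.97, 2.97]. Speed limits (rad/s): [1.89, 1.89, 2.22, 3.14, 3.14, 3.14].

## Interface

Orientations are given as a rotation vector (axis times angle).
In Python, from cell import ctrl gives the robot as it stands. The module is installed in compiled form; this text tells all that it offers.
- The arm moves only by the tool step_arm, never from a script. Its argument "series" is a list of rows, each an object with "jaw": the opening, from 0 (shut) to 1 (fully open); "delta_pos": the shift along the tool's x, y, z in m, a list of three; "roll": the turn about the tool's y in rad. A call has 1 to 8 rows; each row shifts and turns the commanded pose from where the row before left it, along the tool's axes as they then stand; what a row does not reach is not made up. A row lasts 1/8 s, in which the tool goes at most 62.5 mm and 10.7 degrees, less where a joint would pass 70% of its speed; a pose out of reach is approached as far as the arm can. A call is refused whole if a number of a shift passes 0.0625 or a number of a turn 0.188, either way. A call with a gripper value outside its range is refused whole. The fingers move at their own pace and stop on an object; the grip force is fixed at half the most. Time passes only in rows, so rows that do not move let the fingers close. It gives the time, the measured TCP pose, the force and the opening at its end, in the units of the state.
- ctrl.observe(): the state, without advancing time (a new reading comes with each control period).
- ctrl.get_image(name): name is "scene" or "top"; returns (picture, depth): 384x512x3 uint8, red, green, blue; 384x512 float32, m along the optical axis (not along the pixel's ray), 0 where there is no reading.
- ctrl.camera_params(name): a dict with "fx", "fy", "cx", "cy" (pixels), "distortion" ([k1, k2, p1, p2, k3] as OpenCV has them; the pictures are not rectified), "extrinsics" (4x4, takes a point from world to camera coordinates). Camera axes: x right, y down, z forward; pixel columns grow to the right and rows downward; lengths in m; the calibration is good to about 2 mm. A picture is of the moment at which its call begins. camera_params takes no time and is no camera call.
- ctrl.sign_off(): hands the job in, once; it reports no verdict.
The state is a dict: "t": time; "joint_positions": joint angles; "joint_vel": joint speeds; "joint_efforts": joint torques, N m; "ee_pos": TCP position; "tool_rot": TCP orientation; "wrist_force": force on the tool from outside, world axes, zero at the start; "moment": the same for the moment, N m; "grip_width": opening from 0.0 (shut) to 1.0 (fully open).
Only numpy, scipy, OpenCV 4.12 (cv2) and the standard library are available. Lean on these libraries where they do the work, as an engineer would, in place of code of your own. Each camera call takes 0.05 s, during which the arm holds its last target.

## Task

The light wooden order tray holds one tube of sewing thread and the customer wants a second one of the same colour. Tilt the bin of that colour right out on its bottom pivot, take its tube out, and lay it flat in the order tray beside the first one, setting it down rather than dropping it. Finish with that bin tilted fully shut again; leave the other bins shut and everything else on the counter where it is.

Things in the scene. Friction and masses are not known exactly. Their poses are not given: they have to be found in the camera images.
- order_tray: Order tray: open, light wood, fixed to the counter, 165 (its x) x 205 (its y) x 30 mm high, walls and floor 5 mm thick; origin at the centre of its underside, on the counter. At the start one tube of thread lies in the half towards its +y, about along its x axis; the half towards -y is empty.
- returns_tray: Returns tray: open, black plastic, fixed, 165 x 160 x 30 mm, 5 mm walls and floor; origin at the centre of its underside. Holds the two tubes of the other two colours. Nothing to do here.
- bin_rail: Aluminium base rail, 150 x 444 x 10 mm, fixed, carrying three like tilt-out bin units side by side in any order, with its heading; origin at the centre of its underside. In each bin 118 mm are clear between 3 mm side walls, which taper from 76 mm deep low down to 8 mm at the panel's top; floor 4 mm thick, 60 mm deep; low back, 55 mm high.
- red_unit: Grey housing of the red tilt-out bin, fixed, 130 deep (x) x 138 wide (y) x 198 mm high, red chip on its roof; origin at the centre of its underside, 10 mm above the counter. Its front looks along its -x. The bin's pivot line runs along its y through the point 65 mm in -x of and 20 mm above the origin, at the bottom front edge of the bin's panel.
- red_bin (a joint): Tilt of the red bin, rad: 0 = shut, front panel upright (124 wide x 150 high x 4 mm); 1.1 = tilted right out towards the unit's -x, at its stop. Damped, no latch: below about 0.3 its weight shuts it, beyond that it sinks on to the stop; 1 to 3 N at the bar moves it.
- red_bar (a point): Middle of the red bin's round steel pull bar, 10 mm thick, 68 mm long along the unit's y, held at its ends by bent rods. Shut, it is 36 mm in front of the panel's face and 178 mm above the pivot line (28 mm above the panel's top edge). Can be pinched or hooked from above in every position, 25 mm clear behind it.
- red_stock_mid (a point): Centre of the tube of red thread in the red bin: rigid, 120 mm long along its own z, winding 36 mm thick, white end flanges 40 mm in diameter, about 100 g. It stands loose on the bin's floor close behind the panel, z up; when the bin is tilted out it leans on the inside of the panel, foot on the bin's floor.
- red_sample_mid (a point): Centre of another tube of red thread, same size, lying with its length along its own x; either in the order tray (then red is the colour ordered) or in the returns tray.
- blue_unit: Grey housing of the blue tilt-out bin, fixed, 130 deep (x) x 138 wide (y) x 198 mm high, blue chip on its roof; origin at the centre of its underside, 10 mm above the counter. Its front looks along its -x. The bin's pivot line runs along its y through the point 65 mm in -x of and 20 mm above the origin, at the bottom front edge of the bin's panel.
- blue_bin (a joint): Tilt of the blue bin, rad: 0 = shut, front panel upright (124 wide x 150 high x 4 mm); 1.1 = tilted right out towards the unit's -x, at its stop. Damped, no latch: below about 0.3 its weight shuts it, beyond that it sinks on to the stop; 1 to 3 N at the bar moves it.
- blue_bar (a point): Middle of the blue bin's round steel pull bar, 10 mm thick, 68 mm long along the unit's y, held at its ends by bent rods. Shut, it is 36 mm in front of the panel's face and 178 mm above the pivot line (28 mm above the panel's top edge). Can be pinched or hooked from above in every position, 25 mm clear behind it.
- blue_stock_mid (a point): Centre of the tube of blue thread in the blue bin: rigid, 120 mm long along its own z, winding 36 mm thick, white end flanges 40 mm in diameter, about 100 g. It stands loose on the bin's floor close behind the panel, z up; when the bin is tilted out it leans on the inside of the panel, foot on the bin's floor.
- blue_sample_mid (a point): Centre of another tube of blue thread, same size, lying with its length along its own x; either in the order tray (then blue is the colour ordered) or in the returns tray.
- yellow_unit: Grey housing of the yellow tilt-out bin, fixed, 130 deep (x) x 138 wide (y) x 198 mm high, yellow chip on its roof; origin at the centre of its underside, 10 mm above the counter. Its front looks along its -x. The bin's pivot line runs along its y through the point 65 mm in -x of and 20 mm above the origin, at the bottom front edge of the bin's panel.
- yellow_bin (a joint): Tilt of the yellow bin, rad: 0 = shut, front panel upright (124 wide x 150 high x 4 mm); 1.1 = tilted right out towards the unit's -x, at its stop. Damped, no latch: below about 0.3 its weight shuts it, beyond that it sinks on to the stop; 1 to 3 N at the bar moves it.
- yellow_bar (a point): Middle of the yellow bin's round steel pull bar, 10 mm thick, 68 mm long along the unit's y, held at its ends by bent rods. Shut, it is 36 mm in front of the panel's face and 178 mm above the pivot line (28 mm above the panel's top edge). Can be pinched or hooked from above in every position, 25 mm clear behind it.
- yellow_stock_mid (a point): Centre of the tube of yellow thread in the yellow bin: rigid, 120 mm long along its own z, winding 36 mm thick, white end flanges 40 mm in diameter, about 100 g. It stands loose on the bin's floor close behind the panel, z up; when the bin is tilted out it leans on the inside of the panel, foot on the bin's floor.
- yellow_sample_mid (a point): Centre of another tube of yellow thread, same size, lying with its length along its own x; either in the order tray (then yellow is the colour ordered) or in the returns tray.
- shears: Tailor's shears, black handles, 230 x 90 x 16 mm, lying on the counter between robot and bins; origin on the counter near the handles, blades along its x.
- tape_case: Yellow tape-measure case, 62 x 66 x 32 mm; origin at the centre of its underside.
- rotary_cutter: Rotary cutter with orange handle, 155 mm long, lying; origin under it, blade end along its x.
- button_jar: Glass jar with white cap, 76 mm in diameter, 100 mm high, standing; origin at the centre of its underside.
- pencil_pot: Blue pot with pencils, 80 mm in diameter, 155 mm high with them; origin at the centre of its underside.

How it is judged:
By the outcome, as a careful person would: the job done as asked, in the order asked, and still so for the second after the job is handed in, with the robot touching nothing.
It also fails if it takes over 72 s, if anything falls off the work surface, if the arm or the gripper's body presses on something with over 40 N, if the wrist force passes 120 N, or if a joint passes its speed limit or range.

## Working session

There is one attempt and no reset: what is moved stays moved. The work goes in short steps, Python scripts to look and compute and a tool call to move; the robot and the scene stay as the last step left them, time stands still between calls to the robot, and variables do not carry over. Pictures are saved under pics/ and viewed, and the job is handed in when it is done.

Besides the shell and the picture viewer there is one more tool, called after "Call:" as name(argument=value, ...) on one line, values as JSON. step_arm: Moves the arm, as the interface text tells. Its arguments: {"type":"object","properties":{"series":{"type":"array"}},"required":["series"]}

```bash
mkdir -p pics; ls; python3 - <<'E'
from cell import ctrl
import cv2,numpy as np
s=ctrl.observe()
print({k:np.round(v,3) for k,v in s.items()}, ctrl.tcp_to_grasp)
for n in("scene","top"):
    im,d=ctrl.get_image(n); np.savez(f"pics/{n}0.npz",im=im,d=d)
    cv2.imwrite(f"pics/{n}0.png",im[:,:,::-1])
    p=ctrl.camera_params(n); print(n,{k:np.round(v,3) for k,v in p.items()})
E
```

```text
pics
{'t': np.float64(0.0), 'joint_positions': array([-1.15 ,  0.117,  1.442,  0.   ,  1.584, -0.038]), 'joint_vel': array([-0.002, -0.001, -0.002,  0.002, -0.   ,  0.001]), 'joint_efforts': array([-1.0000e-03, -7.2127e+01, -6.2261e+01,  7.8000e-02,  2.4000e-02,
       -0.0000e+00]), 'ee_pos': array([ 0.299, -0.605,  0.218]), 'tool_rot': array([-0.459,  1.968, -1.965]), 'wrist_force': array([0.468, 0.009, 0.172]), 'moment': array([0.033, 0.004, 0.014]), 'grip_width': np.float64(0.998)} 0.0188
scene {'fx': np.float64(355.239), 'fy': np.float64(355.239), 'cx': np.float64(254.836), 'cy': np.float64(187.059), 'distortion': array([-0.027,  0.   ,  0.   ,  0.   ,  0.   ]), 'extrinsics': array([[-0.759, -0.652,  0.002,  0.452],
       [-0.581,  0.675, -0.455,  0.35 ],
       [ 0.296, -0.346, -0.89 ,  0.938],
       [ 0.   ,  0.   ,  0.   ,  1.   ]])}
top {'fx': np.float64(352.78), 'fy': np.float64(352.78), 'cx': np.float64(252.232), 'cy': np.float64(192.845), 'distortion': array([0.032, 0.   , 0.   , 0.   , 0.   ]), 'extrinsics': array([[ 0.006, -1.   ,  0.002,  0.058],
       [-0.999, -0.006, -0.052,  0.544],
       [ 0.052, -0.002, -0.999,  1.213],
       [ 0.   ,  0.   ,  0.   ,  1.   ]])}
```

View pics/scene0.png

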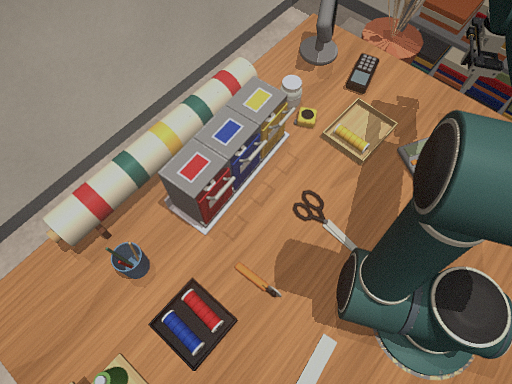

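View pics/top0.png

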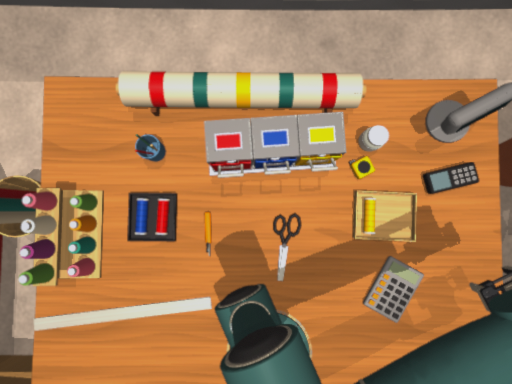

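The top picture shows the yellow tube in the order tray at about (369,215), so yellow is the colour ordered. The yellow unit is the right-hand one, with its chip at (321,135) and its bar near (320,168). Next I'll measure the poses.

```bash
cat > h.py <<'E'
import numpy as np,cv2
from cell import ctrl
def load(f): z=np.load(f); return z['im'],z['d']
def cloud(n,d):
    p=ctrl.camera_params(n);K=np.array([[p['fx'],0,p['cx']],[0,p['fy'],p['cy']],[0,0,1]])
    v,u=np.mgrid[0:384,0:512]
    q=cv2.undistortPoints(np.stack([u,v],-1).reshape(-1,1,2).astype(np.float64),K,np.array(p['distortion'])).reshape(384,512,2)
    c=np.dstack([q,np.ones((384,512))])*d[...,None]
    E=np.array(p['extrinsics']);R,t=E[:3,:3],E[:3,3]
    return (c-t)@R
def snap(tag,names=("scene","top")):
    o={}
    for n in names:
        im,d=ctrl.get_image(n); np.savez(f"pics/{n}{tag}.npz",im=im,d=d); cv2.imwrite(f"pics/{n}{tag}.png",im[:,:,::-1]); o[n]=(im,cloud(n,d))
    return o
E
python3 - <<'E'
from h import *
for n in ("top","scene"):
    im,d=load(f"pics/{n}0.npz"); W=cloud(n,d)
    x,y,z=W[...,0],W[...,1],W[...,2]; hsv=cv2.cvtColor(im,cv2.COLOR_RGB2HSV)
    ok=d>0
    # roofs
    m=ok&(abs(z-.208)<.006)&(x>.4)&(abs(y)<.5)
    k=cv2.connectedComponents(m.astype(np.uint8))
    cn=[c for c in range(1,k[0]) if (k[1]==c).sum()>300]
    for c in cn:
        P=W[k[1]==c]; r=cv2.minAreaRect(P[:,:2].astype(np.float32)); print(n,'roof',len(P),r,np.median(P[:,2]))
    yel=ok&(abs(hsv[...,0].astype(int)-28)<5)&(hsv[...,1]>170)&(hsv[...,2]>120)
    k=cv2.connectedComponents(yel.astype(np.uint8))
    for c in range(1,k[0]):
        if (k[1]==c).sum()>40:
            P=W[k[1]==c]; r=cv2.minAreaRect(P[:,:2].astype(np.float32)); print(n,'yel',len(P),np.round(np.median(P,0),3),[np.round(q,3) for q in r])
    # tray: rim z~.03
    m=ok&(abs(z-.03)<.004)&(x>.25)&(x<.62)&(y<-.2)&(y>-.6)
    k=cv2.connectedComponents(m.astype(np.uint8))
    for c in range(1,k[0]):
        if (k[1]==c).sum()>60:
            P=W[k[1]==c]; r=cv2.minAreaRect(P[:,:2].astype(np.float32)); print(n,'rim',len(P),np.round(np.median(P,0),3),[np.round(q,3) for q in r])
    m=ok&(z>.17)&(z<.2035)&(x>.4)&(x<.68)&(y<-.02)&(y>-.3)
    P=W[m]; print(n,'barzone',len(P),P.min(0),P.max(0))
E
python3 - <<'E'
import cv2
a=cv2.imread('pics/top0.png')[100:260,190:430]; cv2.imwrite('pics/topcrop.png',cv2.resize(a,None,fx=3.3,fy=3.3,interpolation=cv2.INTER_CUBIC))
E
```

```text
top roof 5668 ((0.7019158601760864, -0.003512740135192871), (0.12270598113536835, 0.4108427166938782), 4.2047953605651855) 0.2084598305639453
top yel 317 [0.867 0.093 0.157] [array([0.871, 0.094]), array([0.074, 0.041]), np.float64(0.181)]
top yel 276 [ 0.708 -0.14   0.209] [array([ 0.707, -0.141]), array([0.037, 0.067]), np.float64(3.774)]
top yel 175 [ 0.634 -0.319  0.031] [array([ 0.635, -0.32 ]), array([0.058, 0.06 ]), np.float64(28.693)]
top yel 217 [ 0.467 -0.339  0.041] [array([ 0.468, -0.341]), array([0.027, 0.105]), np.float64(87.73)]
top rim 81 [ 0.471 -0.493  0.03 ] [array([ 0.465, -0.492]), array([0.01 , 0.163]), np.float64(88.685)]
top rim 63 [ 0.408 -0.293  0.03 ] [array([ 0.419, -0.301]), array([0.099, 0.045]), np.float64(31.777)]
top rim 546 [ 0.279 -0.436  0.03 ] [array([ 0.29 , -0.444]), array([0.144, 0.078]), np.float64(89.557)]
top barzone 202 [ 0.60829438 -0.21214245  0.17020427] [ 0.67985844 -0.02151067  0.2033645 ]
scene roof 5777 ((0.7011733055114746, -0.0027808398008346558), (0.12528640031814575, 0.4162552058696747), 4.156847953796387) 0.20762045219243092
scene rim 302 [ 0.465 -0.38   0.029] [array([ 0.468, -0.392]), array([0.21 , 0.166]), np.float64(87.367)]
scene rim 340 [ 0.287 -0.423  0.03 ] [array([ 0.298, -0.438]), array([0.068, 0.136]), np.float64(7.968)]
scene barzone 286 [ 0.60754895 -0.21179202  0.17011633] [ 0.66688635 -0.02255425  0.20341678]
```

View pics/topcrop.png

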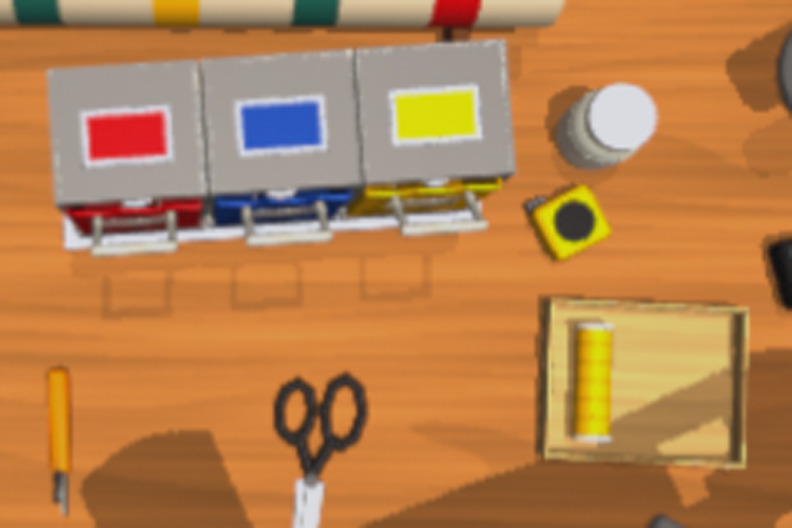

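```bash
python3 - <<'E'
from h import *
from scipy.spatial.transform import Rotation as R
s=ctrl.observe(); M=R.from_rotvec(s['tool_rot']).as_matrix(); print(np.round(M,3))
th=np.deg2rad(4.18);ux=np.array([np.cos(th),np.sin(th)]);uy=np.array([-ux[1],ux[0]])
for n in ("top","scene"):
    im,d=load(f"pics/{n}0.npz"); W=cloud(n,d); z=W[...,2]
    c=np.array([.7015,-.003])
    q=np.dstack([(W[...,:2]-c)@ux,(W[...,:2]-c)@uy,z])
    for k in (-1,0,1):
        m=(d>0)&(z>.198)&(z<.218)&(q[...,0]<-.085)&(q[...,0]>-.13)&(abs(q[...,1]-.14*k)<.05)
        P=q[m]; print(n,k,len(P),np.round(np.median(P,0),4),np.round(P.min(0),3),np.round(P.max(0),3), np.round(np.median(W[m],0),4))
    m=(d>0)&(abs(z-.208)<.005)&(abs(q[...,0])<.1)&(abs(q[...,1])<.25)
    P=q[m]; print('roof',np.percentile(P,[.5,99.5],axis=0).round(4))
    # tape & shears & yellow tube
    tt=np.deg2rad(-2.3);a=np.array([np.cos(tt),np.sin(tt)]);b=np.array([-a[1],a[0]])
    m=(d>0)&(abs(z-.03)<.003)&(abs(W[...,0]-.468)<.1)&(abs(W[...,1]+.392)<.12)
    P=W[m][:,:2]; print('tray',np.percentile(P@a,[1,99]),np.percentile(P@b,[1,99]),'ctr',a*np.mean(np.percentile(P@a,[1,99]))+b*np.mean(np.percentile(P@b,[1,99])))
    m=(d>0)&(z>.033)&(z<.06)&(abs(W[...,0]-.468)<.08)&(abs(W[...,1]+.34)<.05)
    P=W[m][:,:2]; print('tube',cv2.minAreaRect(P.astype(np.float32)),np.median(P,0))
E
```

```text
[[-0.897 -0.     0.443]
 [-0.443  0.001 -0.897]
 [-0.    -1.    -0.001]]
top -1 98 [-0.1044 -0.136   0.2115] [-0.109 -0.176  0.2  ] [-0.093 -0.1    0.218] [ 0.6077 -0.1464  0.2115]
top 0 95 [-0.1043  0.0004  0.2118] [-0.109 -0.038  0.198] [-0.091  0.036  0.216] [ 0.598  -0.0102  0.2118]
top 1 97 [-0.1044  0.1352  0.2124] [-0.11   0.1    0.198] [-0.092  0.174  0.216] [0.5881 0.1242 0.2124]
roof [[-0.0607 -0.2039  0.2035]
 [ 0.0606  0.2027  0.2127]]
tray [0.40037428 0.56737413] [-0.47649768 -0.27154582] ctr [ 0.46847423 -0.39313917]
tube ((0.458994597196579, -0.32382428646087646), (0.06447846442461014, 0.13893210887908936), 89.17412567138672) [ 0.46677761 -0.33584084]
scene -1 94 [-0.1062 -0.1304  0.2109] [-0.111 -0.173  0.199] [-0.095 -0.098  0.216] [ 0.6055 -0.1406  0.2109]
scene 0 110 [-0.1068  0.0045  0.211 ] [-0.111 -0.036  0.199] [-0.095  0.04   0.216] [ 0.5949 -0.0065  0.211 ]
scene 1 123 [-0.1077  0.1426  0.2112] [-0.112  0.102  0.198] [-0.095  0.178  0.215] [0.5842 0.1313 0.2112]
roof [[-0.062  -0.2025  0.2036]
 [ 0.0601  0.2073  0.2116]]
tray [0.40056482 0.5658373 ] [-0.47729495 -0.26969626] ctr [ 0.46782274 -0.39258644]
tube ((0.4554339051246643, -0.3366827964782715), (0.14910131692886353, 0.05638293921947479), 11.557780265808105) [ 0.4665282  -0.33280856]
```

Call:
step_arm(series=[{"jaw": 0.22, "delta_pos": [0, -0.015, 0], "roll": -0.169}, {"jaw": 0.22, "delta_pos": [0, -0.015, 0], "roll": -0.169}, {"jaw": 0.22, "delta_pos": [0, -0.015, 0], "roll": -0.169}, {"jaw": 0.22, "delta_pos": [0, -0.015, 0], "roll": -0.169}, {"jaw": 0.22, "delta_pos": [0, -0.015, 0], "roll": -0.169}, {"jaw": 0.22, "delta_pos": [0, -0.015, 0], "roll": -0.169}, {"jaw": 0.22, "delta_pos": [0, 0, 0], "roll": -0.169}, {"jaw": 0.22, "delta_pos": [0, 0, 0], "roll": 0}])

```text
t: 1.1
ee_pos: [0.2989, -0.6052, 0.3083]
tool_rot: [-1.241, 1.158, -1.157]
wrist_force: [-0.5, 0.7, -1.2]
grip_width: 0.231
```

```bash
cat > w.py <<'E'
import sys
from h import *
from scipy.spatial.transform import Rotation as R
s=ctrl.observe(); M=R.from_rotvec(s['tool_rot']).as_matrix()
print('t',round(float(s['t']),2),'pos',s['ee_pos'].round(4),'zang',np.rad2deg(np.arctan2(M[1,2],M[0,2])).round(2),'tilt',M[:,1].round(3),'F',s['wrist_force'].round(2),'g',round(float(s['grip_width']),3),'j',s['joint_positions'].round(2))
p=s['ee_pos']
for a in sys.argv[1:]:
    q=np.array([float(v) for v in a.split(',')]); d=M.T@(q-p); print(a,'tool delta',d.round(4),'len',np.linalg.norm(d).round(3)); p=q
E
python3 w.py .609,-.148,.30 .609,-.148,.196
```

```text
t 1.1 pos [ 0.2989 -0.6052  0.3083] zang 4.01 tilt [-0.  0. -1.] F [-0.53  0.66 -1.17] g 0.231 j [-1.15  0.11  1.31 -0.    1.73 -1.22]
.609,-.148,.30 tool delta [-0.4343  0.0084  0.3413] len 0.552
.609,-.148,.196 tool delta [0.    0.104 0.   ] len 0.104
```

Call:
step_arm(series=[{"jaw": 0.22, "delta_pos": [-0.0334, 0, 0.0262], "roll": 0}, {"jaw": 0.22, "delta_pos": [-0.0334, 0, 0.0262], "roll": 0}, {"jaw": 0.22, "delta_pos": [-0.0334, 0, 0.0262], "roll": 0}, {"jaw": 0.22, "delta_pos": [-0.0334, 0, 0.0262], "roll": 0}, {"jaw": 0.22, "delta_pos": [-0.0334, 0, 0.0262], "roll": 0}, {"jaw": 0.22, "delta_pos": [-0.0334, 0, 0.0262], "roll": 0}, {"jaw": 0.22, "delta_pos": [-0.0334, 0, 0.0262], "roll": 0}, {"jaw": 0.22, "delta_pos": [-0.0334, 0, 0.0262], "roll": 0}])

```text
t: 2.1
ee_pos: [0.4896, -0.3225, 0.3083]
tool_rot: [-1.24, 1.161, -1.16]
wrist_force: [-0.4, -0.2, 0.0]
grip_width: 0.218
```

Call:
step_arm(series=[{"jaw": 0.22, "delta_pos": [-0.0334, 0, 0.0262], "roll": 0}, {"jaw": 0.22, "delta_pos": [-0.0334, 0, 0.0262], "roll": 0}, {"jaw": 0.22, "delta_pos": [-0.0334, 0, 0.0262], "roll": 0}, {"jaw": 0.22, "delta_pos": [-0.0334, 0, 0.0262], "roll": 0}, {"jaw": 0.22, "delta_pos": [-0.0334, 0, 0.0262], "roll": 0}, {"jaw": 0.22, "delta_pos": [0, 0, 0], "roll": 0}])

```text
t: 2.85
ee_pos: [0.6088, -0.1458, 0.3077]
tool_rot: [-1.242, 1.159, -1.157]
wrist_force: [-0.1, -0.2, -0.6]
grip_width: 0.22
```

```bash
python3 w.py .609,-.148,.25 .609,-.148,.196; python3 -c "
from h import *
o=snap('1',('scene',)); im=o['scene'][0]; a=im[40:240,140:340,::-1]; cv2.imwrite('pics/c1.png',cv2.resize(a,None,fx=3,fy=3,interpolation=cv2.INTER_CUBIC))"
```

```text
t 2.85 pos [ 0.6088 -0.1458  0.3077] zang 3.98 tilt [-0.001  0.001 -1.   ] F [-0.15 -0.16 -0.6 ] g 0.22 j [-0.28  0.    1.42  0.    1.72 -0.35]
.609,-.148,.25 tool delta [0.0023 0.0577 0.0001] len 0.058
.609,-.148,.196 tool delta [0.     0.054  0.0001] len 0.054
```

View pics/c1.png

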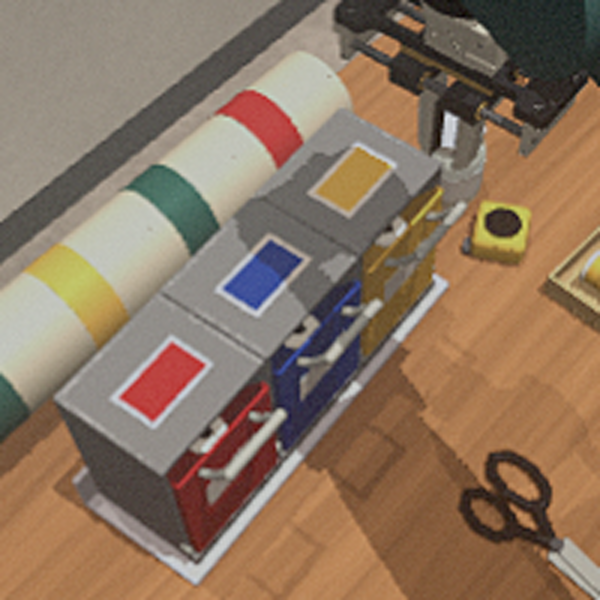

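Call:
step_arm(series=[{"jaw": 0.22, "delta_pos": [0.001, 0.03, 0], "roll": 0}, {"jaw": 0.22, "delta_pos": [0.001, 0.03, 0], "roll": 0}, {"jaw": 0.22, "delta_pos": [0, 0.02, 0], "roll": 0}, {"jaw": 0.22, "delta_pos": [0, 0.01, 0], "roll": 0}, {"jaw": 0.22, "delta_pos": [0, 0, 0], "roll": 0}])

```text
t: 3.52
ee_pos: [0.6079, -0.1502, 0.2186]
tool_rot: [-1.242, 1.158, -1.157]
wrist_force: [0.4, 0.3, 0.1]
grip_width: 0.223
```

```bash
python3 w.py .609,-.148,.196; python3 -c "
from h import *
o=snap('2',('scene','top')); im=o['scene'][0]; a=im[70:170,200:340,::-1]; b=o['top'][0][110:210,260:400,::-1]; cv2.imwrite('pics/c2.png',cv2.resize(np.hstack([a,b]),None,fx=2.8,fy=2.8,interpolation=cv2.INTER_CUBIC))"
```

```text
t 3.52 pos [ 0.6079 -0.1502  0.2186] zang 4.02 tilt [-0.  0. -1.] F [0.42 0.31 0.14] g 0.223 j [-0.28  0.01  1.55 -0.    1.58 -0.35]
.609,-.148,.196 tool delta [-0.0021  0.0226  0.0013] len 0.023
```

View pics/c2.png

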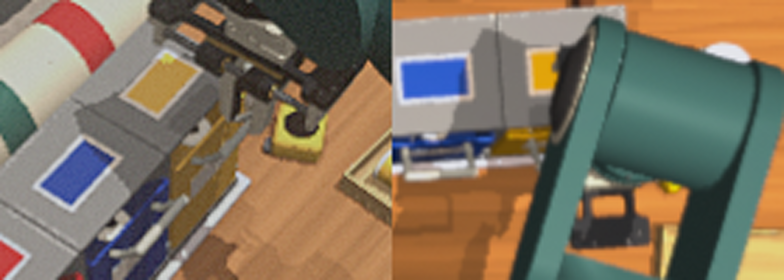

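```bash
cat >> h.py <<'E'
def proj(n,P):
    p=ctrl.camera_params(n);K=np.array([[p['fx'],0,p['cx']],[0,p['fy'],p['cy']],[0,0,1]]);E=np.array(p['extrinsics'])
    return cv2.projectPoints(np.array(P,float).reshape(-1,3),cv2.Rodrigues(E[:3,:3])[0],E[:3,3],K,np.array(p['distortion']))[0].reshape(-1,2)
E
python3 - <<'E'
from h import *
c=np.array([.609,-.148,.208]);uy=np.array([-.0729,.9973,0])
q=proj('scene',[c,c+.034*uy,c-.034*uy,ctrl.observe()['ee_pos']])
im,_=load('pics/scene2.npz'); S=6
a=cv2.resize(im[70:170,230:340,::-1],None,fx=S,fy=S,interpolation=cv2.INTER_CUBIC)
for k,(u,v) in enumerate(q): cv2.circle(a,(int((u-230+.5)*S),int((v-70+.5)*S)),5,[(255,255,0),(0,255,0),(0,255,0),(255,0,255)][k],2)
cv2.imwrite('pics/c2b.png',a);print(q)
E
```

```text
[[286.02988565 115.75513527]
 [279.05791887 123.69963183]
 [292.82145558 108.01786029]
 [287.05419828 112.71850054]]
```

View pics/c2b.png

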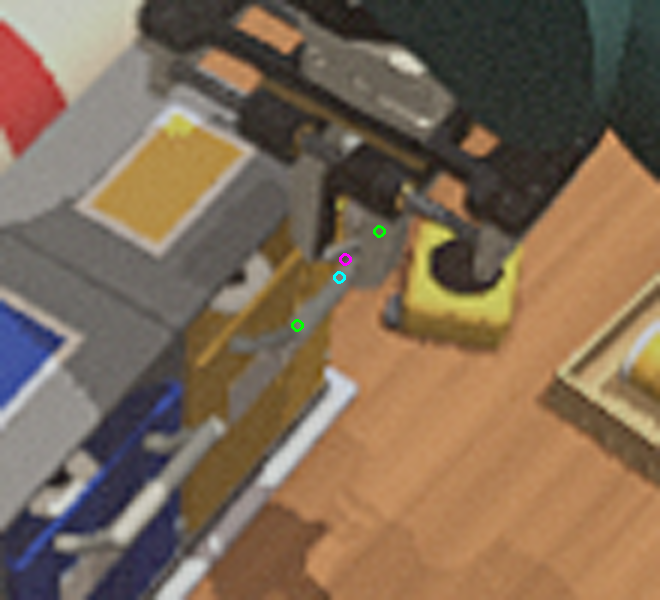

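Call:
step_arm(series=[{"jaw": 0.22, "delta_pos": [-0.002, 0.01, 0.001], "roll": 0}, {"jaw": 0.22, "delta_pos": [0, 0.012, 0], "roll": 0}, {"jaw": 0.22, "delta_pos": [0, 0, 0], "roll": 0}, {"jaw": 0.05, "delta_pos": [0, 0, 0], "roll": 0}, {"jaw": 0.05, "delta_pos": [0, 0, 0], "roll": 0}, {"jaw": 0.05, "delta_pos": [0, 0, 0], "roll": 0}])

```text
t: 4.38
ee_pos: [0.6067, -0.148, 0.1966]
tool_rot: [-1.246, 1.161, -1.154]
wrist_force: [-21.9, -0.3, 4.5]
grip_width: 0.097
```

```bash
python3 w.py
```

```text
t 4.38 pos [ 0.6067 -0.148   0.1966] zang 4.04 tilt [-0.006  0.    -1.   ] F [-21.93  -0.29   4.51] g 0.097 j [-0.28  0.02  1.58 -0.    1.55 -0.35]
```

```bash
python3 - <<'E'
import numpy as np
def f(t): return np.array([-36*np.cos(t)-178*np.sin(t),178*np.cos(t)-36*np.sin(t)])
T=np.linspace(0,1.1,15)
for a,b in zip(T,T[1:]): d=f(b)-f(a); print(round(b,3),'z',round(d[0],1),'y',round(-d[1],1))
print(f(1.1)-f(0))
E
```

```text
0.079 z -13.9 y 3.4
0.157 z -13.6 y 4.5
0.236 z -13.2 y 5.5
0.314 z -12.7 y 6.5
0.393 z -12.1 y 7.5
0.471 z -11.5 y 8.4
0.55 z -10.8 y 9.3
0.629 z -10.1 y 10.1
0.707 z -9.2 y 10.9
0.786 z -8.3 y 11.6
0.864 z -7.4 y 12.2
0.943 z -6.4 y 12.7
1.021 z -5.4 y 13.2
1.1 z -4.4 y 13.6
[-138.96437046 -129.34335535]
```

Call:
step_arm(series=[{"jaw": 0.05, "delta_pos": [0, 0, -0.003], "roll": 0}, {"jaw": 0.05, "delta_pos": [0, 0.0015, -0.007], "roll": 0}, {"jaw": 0.05, "delta_pos": [0, 0.0019, -0.0069], "roll": 0}, {"jaw": 0.05, "delta_pos": [0, 0.0022, -0.0069], "roll": 0}, {"jaw": 0.05, "delta_pos": [0, 0.0023, -0.0067], "roll": 0}, {"jaw": 0.05, "delta_pos": [0, 0.0055, -0.0132], "roll": 0}])

```text
t: 5.12
ee_pos: [0.5649, -0.1511, 0.1836]
tool_rot: [-1.242, 1.156, -1.157]
wrist_force: [2.0, -0.7, 1.2]
grip_width: 0.097
```

```bash
python3 w.py
```

```text
t 5.12 pos [ 0.5649 -0.1511  0.1836] zang 4.08 tilt [ 0.001 -0.    -1.   ] F [ 2.05 -0.75  1.24] g 0.097 j [-0.3  -0.07  1.69 -0.    1.52 -0.38]
```

Low forces and the bin is following. I'll carry on along the arc.

Call:
step_arm(series=[{"jaw": 0.05, "delta_pos": [0, 0.0065, -0.0127], "roll": 0}, {"jaw": 0.05, "delta_pos": [0, 0.0075, -0.0121], "roll": 0}, {"jaw": 0.05, "delta_pos": [0, 0.0084, -0.0115], "roll": 0}, {"jaw": 0.05, "delta_pos": [0, 0.0093, -0.0108], "roll": 0}, {"jaw": 0.05, "delta_pos": [0, 0.0101, -0.0101], "roll": 0}, {"jaw": 0.05, "delta_pos": [0, 0.0109, -0.0092], "roll": 0}])

```text
t: 5.88
ee_pos: [0.4984, -0.1556, 0.1297]
tool_rot: [-1.242, 1.157, -1.156]
wrist_force: [4.6, 2.3, -2.7]
grip_width: 0.098
```

```bash
python3 w.py
```

```text
t 5.88 pos [ 0.4984 -0.1556  0.1297] zang 4.07 tilt [-0.  0. -1.] F [ 4.6   2.32 -2.71] g 0.098 j [-0.35 -0.18  1.88  0.    1.45 -0.42]
```

Call:
step_arm(series=[{"jaw": 0.05, "delta_pos": [0, 0.0116, -0.0083], "roll": 0}, {"jaw": 0.05, "delta_pos": [0, 0.0122, -0.0074], "roll": 0}, {"jaw": 0.05, "delta_pos": [0, 0.0127, -0.0064], "roll": 0}, {"jaw": 0.05, "delta_pos": [0, 0.0132, -0.0054], "roll": 0}, {"jaw": 0.05, "delta_pos": [0, 0.0068, -0.0023], "roll": 0}, {"jaw": 0.05, "delta_pos": [0, 0.0058, -0.0019], "roll": 0}, {"jaw": 0.05, "delta_pos": [0, 0, 0], "roll": 0}])

```text
t: 6.75
ee_pos: [0.4678, -0.1579, 0.0686]
tool_rot: [-1.241, 1.156, -1.157]
wrist_force: [3.8, 4.5, 5.9]
grip_width: 0.097
```

```bash
python3 w.py; python3 -c "
from h import *
o=snap('3'); im=o['scene'][0]; a=im[70:220,190:340,::-1]; b=o['top'][0][110:260,240:390,::-1]; cv2.imwrite('pics/c3.png',cv2.resize(np.hstack([a,b]),None,fx=2.6,fy=2.6,interpolation=cv2.INTER_CUBIC))"
```

```text
t 6.75 pos [ 0.4678 -0.1579  0.0686] zang 4.07 tilt [ 0.001  0.    -1.   ] F [3.76 4.53 5.9 ] g 0.097 j [-0.38 -0.21  2.    0.    1.35 -0.45]
```

View pics/c3.png

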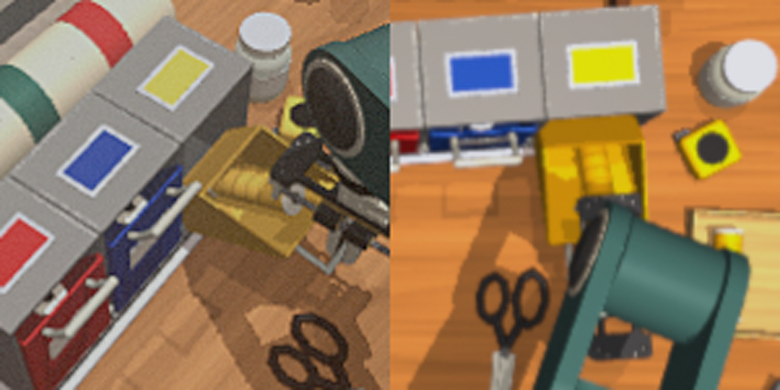

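Call:
step_arm(series=[{"jaw": 0.22, "delta_pos": [0, 0, 0], "roll": 0}, {"jaw": 0.22, "delta_pos": [0, 0, 0], "roll": 0}, {"jaw": 0.22, "delta_pos": [0, -0.01, 0], "roll": 0}, {"jaw": 0.22, "delta_pos": [0, -0.03, 0], "roll": 0}, {"jaw": 0.22, "delta_pos": [0, -0.04, 0], "roll": 0}, {"jaw": 0.22, "delta_pos": [0, -0.04, 0], "roll": 0}, {"jaw": 0.22, "delta_pos": [0, -0.03, -0.03], "roll": 0}, {"jaw": 0.22, "delta_pos": [0, 0, -0.04], "roll": 0}])

```text
t: 7.85
ee_pos: [0.3975, -0.1631, 0.2211]
tool_rot: [-1.242, 1.153, -1.159]
wrist_force: [-0.3, -0.6, 0.2]
grip_width: 0.216
```

Call:
step_arm(series=[{"jaw": 0.62, "delta_pos": [0, 0, 0], "roll": 0.1745}, {"jaw": 0.62, "delta_pos": [0, 0, 0], "roll": 0.1745}, {"jaw": 0.62, "delta_pos": [0, 0, 0], "roll": 0.1745}, {"jaw": 0.62, "delta_pos": [0, 0, 0], "roll": 0.1745}, {"jaw": 0.62, "delta_pos": [0, 0, 0], "roll": 0.1745}, {"jaw": 0.62, "delta_pos": [0, 0, 0], "roll": 0.1745}, {"jaw": 0.62, "delta_pos": [0, 0, 0], "roll": 0.1745}, {"jaw": 0.62, "delta_pos": [0, 0, 0], "roll": 0.1745}])

```text
t: 8.85
ee_pos: [0.3975, -0.1629, 0.2189]
tool_rot: [-0.252, 2.094, -2.094]
wrist_force: [-0.2, -0.2, 0.0]
grip_width: 0.62
```

Call:
step_arm(series=[{"jaw": 0.62, "delta_pos": [0, 0, 0], "roll": 0.1745}, {"jaw": 0.62, "delta_pos": [0, 0, 0], "roll": 0}])

```text
t: 9.1
ee_pos: [0.3975, -0.1629, 0.2188]
tool_rot: [-0.079, 2.184, -2.185]
wrist_force: [-0.4, 0.3, 0.1]
grip_width: 0.619
```

```bash
python3 w.py; python3 - <<'E'
from h import *
o=snap('4'); im=o['scene'][0]; a=im[70:220,190:340,::-1]; b=o['top'][0][110:260,240:390,::-1]; cv2.imwrite('pics/c4.png',cv2.resize(np.hstack([a,b]),None,fx=2.6,fy=2.6,interpolation=cv2.INTER_CUBIC))
th=np.deg2rad(4.18);ux=np.array([np.cos(th),np.sin(th)]);uy=np.array([-ux[1],ux[0]])
c=np.array([.7015,-.003])-.138*uy
for n in o:
    im,W=o[n]; q=np.dstack([(W[...,:2]-c)@ux,(W[...,:2]-c)@uy,W[...,2]])
    # print height map slices: rows by x', profile over y'
    for xb in np.arange(-.18,-.07,.01):
        m=(abs(q[...,0]-xb)<.005)&(abs(q[...,1])<.06)&(q[...,2]>.03)&(q[...,2]<.2)
        P=q[m]
        out=[]
        for yb in np.arange(-.055,.06,.01):
            s=P[abs(P[:,1]-yb)<.005]; out.append(int(1000*np.median(s[:,2])) if len(s)>0 else 0)
        print(n,round(xb,3),out)
E
```

```text
t 9.1 pos [ 0.3975 -0.1629  0.2188] zang -85.87 tilt [ 0. -0. -1.] F [-0.39  0.28  0.05] g 0.619 j [-0.45 -0.44  1.93 -0.    1.65  1.05]
scene -0.18 [95, 91, 89, 88, 91, 90, 90, 90, 91, 90, 91, 92]
scene -0.17 [95, 85, 86, 105, 105, 105, 100, 87, 84, 84, 85, 0]
scene -0.16 [93, 81, 0, 116, 119, 120, 112, 100, 79, 80, 79, 0]
scene -0.15 [89, 0, 0, 0, 117, 116, 104, 90, 75, 76, 75, 109]
scene -0.14 [87, 69, 0, 0, 110, 113, 104, 88, 68, 70, 0, 111]
scene -0.13 [87, 66, 0, 0, 105, 107, 96, 76, 62, 64, 0, 0]
scene -0.12 [85, 59, 0, 0, 102, 101, 92, 74, 60, 0, 0, 114]
scene -0.11 [87, 0, 0, 90, 93, 96, 89, 63, 54, 0, 0, 0]
scene -0.1 [78, 46, 0, 0, 90, 91, 81, 73, 49, 0, 0, 0]
scene -0.09 [82, 46, 0, 0, 85, 87, 78, 64, 121, 121, 123, 121]
scene -0.08 [75, 118, 121, 119, 115, 82, 78, 64, 121, 119, 119, 120]
top -0.18 [93, 92, 91, 89, 89, 92, 93, 91, 90, 90, 92, 92]
top -0.17 [88, 86, 86, 100, 104, 108, 99, 87, 87, 86, 87, 107]
top -0.16 [83, 80, 81, 115, 120, 121, 113, 82, 80, 81, 80, 81]
top -0.15 [77, 77, 75, 113, 118, 117, 110, 75, 74, 77, 77, 77]
top -0.14 [77, 73, 69, 106, 112, 111, 102, 70, 71, 71, 72, 72]
top -0.13 [71, 65, 64, 97, 107, 107, 98, 65, 65, 67, 66, 113]
top -0.12 [68, 59, 60, 98, 102, 102, 92, 62, 61, 61, 60, 114]
top -0.11 [78, 56, 57, 90, 97, 98, 89, 56, 54, 54, 57, 116]
top -0.1 [68, 51, 49, 86, 92, 90, 82, 50, 52, 50, 52, 118]
top -0.09 [60, 45, 43, 80, 86, 86, 76, 43, 45, 45, 44, 0]
top -0.08 [58, 116, 117, 120, 120, 118, 98, 117, 78, 114, 117, 121]
```

View pics/c4.png

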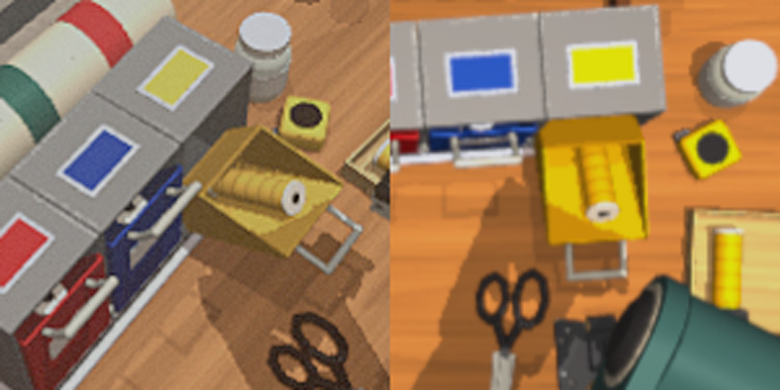

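```bash
python3 w.py .5666,-.1602,.2188 .5666,-.1602,.084
```

```text
t 9.2 pos [ 0.3976 -0.1629  0.2186] zang -85.67 tilt [ 0. -0. -1.] F [-0.02  0.01 -0.  ] g 0.622 j [-0.45 -0.44  1.93 -0.    1.65  1.05]
.5666,-.1602,.2188 tool delta [-0.1688 -0.0002  0.0101] len 0.169
.5666,-.1602,.084 tool delta [ 0.      0.1348 -0.    ] len 0.135
```

Call:
step_arm(series=[{"jaw": 0.54, "delta_pos": [-0.034, 0, 0.002], "roll": 0}, {"jaw": 0.54, "delta_pos": [-0.034, 0, 0.002], "roll": 0}, {"jaw": 0.54, "delta_pos": [-0.034, 0, 0.002], "roll": 0}, {"jaw": 0.54, "delta_pos": [-0.034, 0, 0.002], "roll": 0}, {"jaw": 0.54, "delta_pos": [-0.033, 0, 0.002], "roll": 0}, {"jaw": 0.54, "delta_pos": [0, 0.03, 0], "roll": 0}, {"jaw": 0.54, "delta_pos": [0, 0.03, 0], "roll": 0}, {"jaw": 0.54, "delta_pos": [0, 0, 0], "roll": 0}])

```text
t: 10.2
ee_pos: [0.566, -0.1605, 0.1563]
tool_rot: [-0.085, 2.187, -2.184]
wrist_force: [0.8, -0.0, 0.1]
grip_width: 0.544
```

```bash
python3 w.py .5666,-.1602,.084; python3 - <<'E'
from h import *
o=snap('5',('scene',)); im=o['scene'][0]; S=5
a=cv2.resize(im[70:190,210:340,::-1],None,fx=S,fy=S,interpolation=cv2.INTER_CUBIC)
p=ctrl.observe()['ee_pos'].copy(); q=p.copy();q[2]=.084
for (u,v),c in zip(proj('scene',[p,q]),[(255,0,255),(255,255,0)]): cv2.circle(a,(int((u-210+.5)*S),int((v-70+.5)*S)),5,c,2)
cv2.imwrite('pics/c5.png',a)
E
```

```text
t 10.2 pos [ 0.566  -0.1605  0.1563] zang -85.75 tilt [-0.004  0.001 -1.   ] F [ 0.76 -0.02  0.07] g 0.544 j [-0.32 -0.05  1.71 -0.    1.48  1.18]
.5666,-.1602,.084 tool delta [-0.0009  0.0722 -0.0002] len 0.072
```

View pics/c5.png

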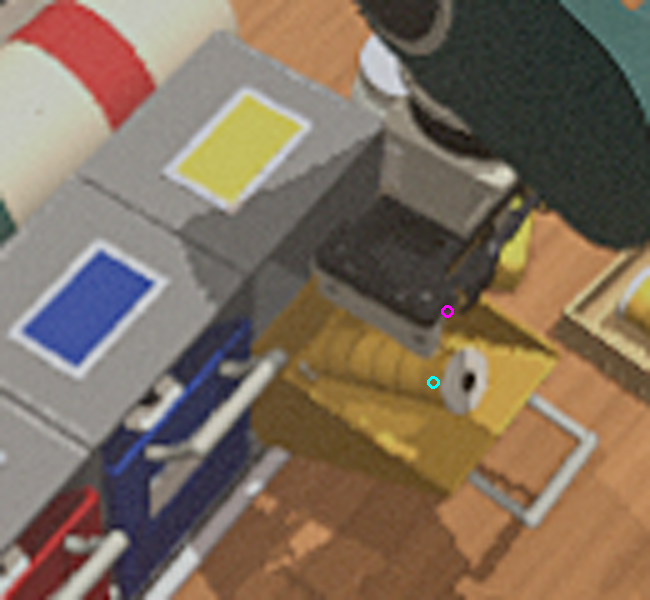

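Call:
step_arm(series=[{"jaw": 0.54, "delta_pos": [0, 0.025, 0], "roll": 0}, {"jaw": 0.54, "delta_pos": [0, 0.02, 0], "roll": 0}, {"jaw": 0.54, "delta_pos": [0, 0.015, 0], "roll": 0}, {"jaw": 0.54, "delta_pos": [0, 0.01, 0], "roll": 0}, {"jaw": 0.54, "delta_pos": [0, 0, 0], "roll": 0}])

```text
t: 10.88
ee_pos: [0.5667, -0.1608, 0.0878]
tool_rot: [-0.079, 2.186, -2.185]
wrist_force: [0.1, 0.2, 0.5]
grip_width: 0.54
```

```bash
python3 w.py .5666,-.1602,.084; python3 - <<'E'
from h import *
o=snap('6',('scene',)); im=o['scene'][0]; S=5
a=cv2.resize(im[70:190,210:340,::-1],None,fx=S,fy=S,interpolation=cv2.INTER_CUBIC)
cv2.imwrite('pics/c6.png',a)
E
```

```text
t 10.88 pos [ 0.5667 -0.1608  0.0878] zang -85.91 tilt [-0.001  0.    -1.   ] F [0.06 0.15 0.51] g 0.54 j [-0.32 -0.    1.78 -0.    1.36  1.18]
.5666,-.1602,.084 tool delta [ 0.0001  0.0038 -0.0006] len 0.004
```

View pics/c6.png

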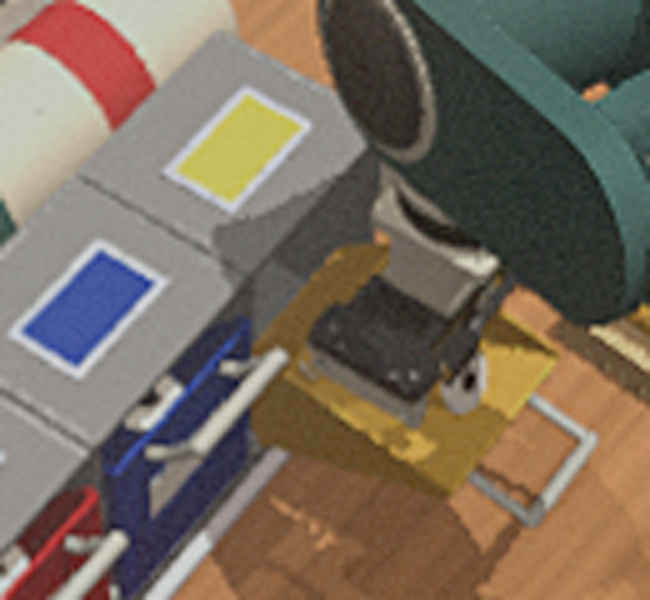

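Clear all round. I'll go down 3 mm more and close.

Call:
step_arm(series=[{"jaw": 0.54, "delta_pos": [0, 0.003, 0], "roll": 0}, {"jaw": 0.3, "delta_pos": [0, 0, 0], "roll": 0}, {"jaw": 0.3, "delta_pos": [0, 0, 0], "roll": 0}, {"jaw": 0.3, "delta_pos": [0, 0, 0], "roll": 0}, {"jaw": 0.3, "delta_pos": [0, 0, 0], "roll": 0}])

```text
t: 11.55
ee_pos: [0.567, -0.1608, 0.0855]
tool_rot: [-0.078, 2.185, -2.185]
wrist_force: [-0.0, 0.6, 1.6]
grip_width: 0.381
```

```bash
python3 w.py
```

```text
t 11.55 pos [ 0.567  -0.1608  0.0855] zang -85.91 tilt [ 0. -0. -1.] F [-0.02  0.56  1.61] g 0.381 j [-0.32 -0.    1.78  0.    1.36  1.18]
```

Call:
step_arm(series=[{"jaw": 0.3, "delta_pos": [0, -0.002, 0], "roll": 0}, {"jaw": 0.3, "delta_pos": [0.005, -0.003, 0], "roll": 0}, {"jaw": 0.3, "delta_pos": [0.009, -0.0047, 0], "roll": 0}, {"jaw": 0.3, "delta_pos": [0.012, -0.0062, 0], "roll": 0}, {"jaw": 0.3, "delta_pos": [0.014, -0.0072, 0], "roll": 0}, {"jaw": 0.3, "delta_pos": [0.014, -0.0072, 0], "roll": 0}, {"jaw": 0.3, "delta_pos": [0.014, -0.0072, 0], "roll": 0}, {"jaw": 0.3, "delta_pos": [0.012, -0.0072, 0], "roll": 0}])

```text
t: 12.55
ee_pos: [0.4861, -0.1666, 0.1306]
tool_rot: [-0.078, 2.185, -2.185]
wrist_force: [0.2, -0.3, -0.9]
grip_width: 0.382
```

```bash
python3 w.py; python3 - <<'E'
from h import *
o=snap('7'); im=o['scene'][0]; a=im[70:220,190:340,::-1]; b=o['top'][0][110:260,240:390,::-1]; cv2.imwrite('pics/c7.png',cv2.resize(np.hstack([a,b]),None,fx=2.6,fy=2.6,interpolation=cv2.INTER_CUBIC))
E
```

```text
t 12.55 pos [ 0.4861 -0.1666  0.1306] zang -85.92 tilt [ 0. -0. -1.] F [ 0.23 -0.26 -0.9 ] g 0.382 j [-0.38 -0.2   1.89 -0.    1.45  1.12]
```

View pics/c7.png

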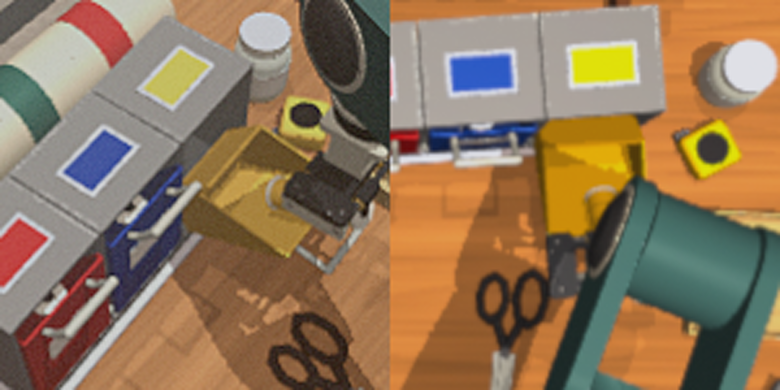

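Call:
step_arm(series=[{"jaw": 0.3, "delta_pos": [0, -0.02, 0], "roll": 0}, {"jaw": 0.3, "delta_pos": [0, -0.03, 0], "roll": 0}, {"jaw": 0.3, "delta_pos": [0, -0.02, 0], "roll": 0.056}, {"jaw": 0.3, "delta_pos": [0, 0, 0], "roll": 0.056}, {"jaw": 0.3, "delta_pos": [0, 0, 0], "roll": 0}])

```text
t: 13.28
ee_pos: [0.4875, -0.1665, 0.2009]
tool_rot: [-0.045, -2.201, 2.202]
wrist_force: [0.5, -1.0, -1.0]
grip_width: 0.376
```

```bash
python3 w.py .431,-.4396,.20
```

```text
t 13.28 pos [ 0.4875 -0.1665  0.2009] zang -92.3 tilt [ 0.001 -0.    -1.   ] F [ 0.53 -0.96 -1.02] g 0.376 j [-0.38 -0.23  1.8   0.    1.57  1.23]
.431,-.4396,.20 tool delta [0.0455 0.0009 0.2751] len 0.279
```

Call:
step_arm(series=[{"jaw": 0.3, "delta_pos": [0.0057, 0, 0.0344], "roll": 0}, {"jaw": 0.3, "delta_pos": [0.0057, 0, 0.0344], "roll": 0}, {"jaw": 0.3, "delta_pos": [0.0057, 0, 0.0344], "roll": 0}, {"jaw": 0.3, "delta_pos": [0.0057, 0, 0.0344], "roll": 0}, {"jaw": 0.3, "delta_pos": [0.0057, 0, 0.0344], "roll": 0}, {"jaw": 0.3, "delta_pos": [0.0057, 0, 0.0344], "roll": 0}, {"jaw": 0.3, "delta_pos": [0.0057, 0, 0.0344], "roll": 0}, {"jaw": 0.3, "delta_pos": [0.0057, 0, 0.0344], "roll": 0}])

```text
t: 14.28
ee_pos: [0.4301, -0.4408, 0.2]
tool_rot: [-0.043, -2.202, 2.201]
wrist_force: [0.4, -0.2, -1.1]
grip_width: 0.378
```

Call:
step_arm(series=[{"jaw": 0.3, "delta_pos": [0, 0.03, 0], "roll": 0}, {"jaw": 0.3, "delta_pos": [0, 0.03, 0], "roll": 0}, {"jaw": 0.3, "delta_pos": [0, 0.03, 0], "roll": 0}, {"jaw": 0.3, "delta_pos": [0, 0, 0], "roll": 0}, {"jaw": 0.3, "delta_pos": [0, 0, 0], "roll": 0}])

```text
t: 14.9
ee_pos: [0.4308, -0.44, 0.1114]
tool_rot: [-0.045, -2.201, 2.202]
wrist_force: [0.5, 0.6, -1.0]
grip_width: 0.382
```

```bash
python3 w.py .431,-.4396,.09; python3 - <<'E'
from h import *
o=snap('8'); im=o['scene'][0]; a=im[50:200,300:450,::-1]; b=o['top'][0][150:300,310:460,::-1]; cv2.imwrite('pics/c8.png',cv2.resize(np.hstack([a,b]),None,fx=2.6,fy=2.6,interpolation=cv2.INTER_CUBIC))
E
```

```text
t 14.9 pos [ 0.4308 -0.44    0.1114] zang -92.29 tilt [ 0.001 -0.001 -1.   ] F [ 0.51  0.56 -1.03] g 0.382 j [-0.84  0.04  1.7   0.    1.4   0.77]
.431,-.4396,.09 tool delta [-0.0002  0.0214 -0.0004] len 0.021
```

View pics/c8.png

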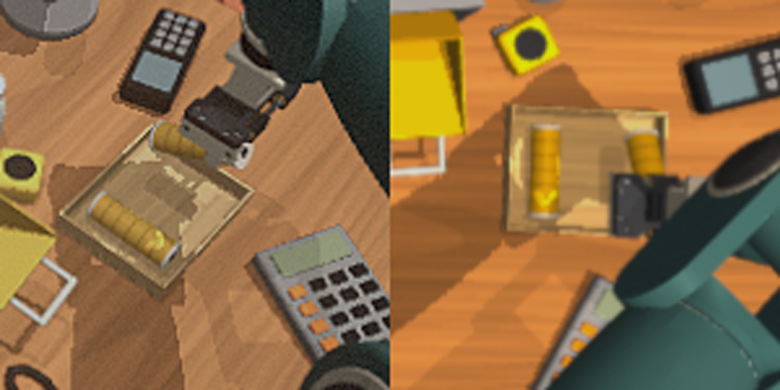

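Call:
step_arm(series=[{"jaw": 0.3, "delta_pos": [0, 0.025, 0], "roll": 0}, {"jaw": 0.3, "delta_pos": [0, 0.02, 0], "roll": 0}, {"jaw": 0.3, "delta_pos": [0, 0.005, 0], "roll": 0}, {"jaw": 0.3, "delta_pos": [0, 0.005, 0], "roll": 0}, {"jaw": 0.3, "delta_pos": [0, 0.005, 0], "roll": 0}])

```text
t: 15.62
ee_pos: [0.4305, -0.44, 0.0507]
tool_rot: [-0.046, -2.2, 2.202]
wrist_force: [-1.6, 0.7, 3.8]
grip_width: 0.377
```

```bash
python3 w.py
```

```text
t 15.62 pos [ 0.4305 -0.44    0.0507] zang -92.33 tilt [ 0.001 -0.001 -1.   ] F [-1.58  0.74  3.82] g 0.377 j [-0.84  0.08  1.76 -0.    1.3   0.77]
```

Call:
step_arm(series=[{"jaw": 0.3, "delta_pos": [0, 0.004, 0], "roll": 0}, {"jaw": 0.3, "delta_pos": [0, 0.004, 0], "roll": 0}, {"jaw": 0.3, "delta_pos": [0, 0.004, 0], "roll": 0}, {"jaw": 0.3, "delta_pos": [0, 0.004, 0], "roll": 0}])

```text
t: 16.12
ee_pos: [0.4303, -0.4396, 0.0337]
tool_rot: [-0.045, -2.201, 2.201]
wrist_force: [-1.9, 0.2, 2.2]
grip_width: 0.382
```

```bash
python3 w.py; python3 - <<'E'
from h import *
o=snap('9'); im=o['scene'][0]; a=im[50:200,300:450,::-1]; b=o['top'][0][150:300,310:460,::-1]; cv2.imwrite('pics/c9.png',cv2.resize(np.hstack([a,b]),None,fx=2.6,fy=2.6,interpolation=cv2.INTER_CUBIC))
E
```

```text
t 16.12 pos [ 0.4303 -0.4396  0.0337] zang -92.33 tilt [ 0.  0. -1.] F [-1.95  0.18  2.24] g 0.382 j [-0.84  0.1   1.77  0.    1.27  0.77]
```

View pics/c9.png

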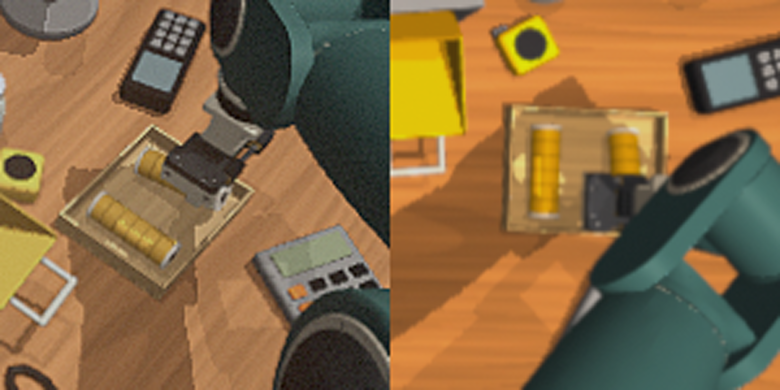

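The tube is pivoting in the pads as planned, with small forces. I'll lower further, slowly towards the end.

Call:
step_arm(series=[{"jaw": 0.3, "delta_pos": [0, 0.004, 0], "roll": 0}, {"jaw": 0.3, "delta_pos": [0, 0.004, 0], "roll": 0}, {"jaw": 0.3, "delta_pos": [0, 0.004, 0], "roll": 0}, {"jaw": 0.3, "delta_pos": [0, 0.003, 0], "roll": 0}, {"jaw": 0.3, "delta_pos": [0, 0.002, 0], "roll": 0}, {"jaw": 0.3, "delta_pos": [0, 0.001, 0], "roll": 0}])

```text
t: 16.98
ee_pos: [0.4303, -0.4396, 0.0158]
tool_rot: [-0.045, -2.201, 2.201]
wrist_force: [-1.2, 0.2, 1.8]
grip_width: 0.378
```

```bash
python3 w.py
```

```text
t 16.98 pos [ 0.4303 -0.4396  0.0158] zang -92.33 tilt [-0.  0. -1.] F [-1.15  0.17  1.76] g 0.378 j [-0.84  0.12  1.78  0.    1.24  0.77]
```

Call:
step_arm(series=[{"jaw": 0.3, "delta_pos": [0, 0.001, 0], "roll": 0}, {"jaw": 0.3, "delta_pos": [0, 0.001, 0], "roll": 0}, {"jaw": 0.3, "delta_pos": [0, 0, 0], "roll": 0}])

```text
t: 17.35
ee_pos: [0.4304, -0.4397, 0.014]
tool_rot: [-0.045, -2.201, 2.201]
wrist_force: [-1.8, 0.6, 3.0]
grip_width: 0.379
```

```bash
python3 w.py;python3 - <<'E'
from h import *
o=snap('10')
a=np.deg2rad(-2.3);A=np.array([np.cos(a),np.sin(a)]);B=np.array([-A[1],A[0]])
for n in o:
    W=o[n][1]; q=np.dstack([(W[...,:2]-[.468,-.393])@A,(W[...,:2]-[.468,-.393])@B,W[...,2]])
    for xb in np.arange(-.07,.08,.01):
        P=q[(abs(q[...,0]-xb)<.005)&(abs(q[...,1]+.048)<.03)&(q[...,2]<.07)]
        if len(P): i=P[:,2]>np.percentile(P[:,2],70); print(n,round(xb,3),len(P),P[:,2].max().round(4),P[i][:,1].mean().round(3))
E
```

```text
t 17.35 pos [ 0.4304 -0.4397  0.014 ] zang -92.33 tilt [ 0. -0. -1.] F [-1.83  0.57  3.05] g 0.379 j [-0.84  0.12  1.78 -0.    1.24  0.77]
scene -0.07 37 0.0087 -0.056
scene -0.06 57 0.0458 -0.042
scene -0.05 16 0.0173 -0.032
scene -0.04 9 0.0147 -0.023
scene -0.03 10 0.007 -0.022
scene -0.02 12 0.008 -0.028
scene -0.01 13 0.0071 -0.029
scene 0.0 14 0.0104 -0.025
scene 0.01 13 0.008 -0.026
scene 0.02 20 0.0386 -0.028
scene 0.03 45 0.0451 -0.043
scene 0.04 48 0.0446 -0.046
scene 0.05 50 0.0462 -0.044
scene 0.06 19 0.0443 -0.043
scene 0.07 35 0.0093 -0.045
scene 0.08 60 0.0316 -0.048
top -0.05 1 0.0304 nan
top 0.0 17 0.0421 -0.043
top 0.01 50 0.0443 -0.047
top 0.02 53 0.0457 -0.046
top 0.03 53 0.0452 -0.049
top 0.04 46 0.0454 -0.048
top 0.05 49 0.047 -0.046
top 0.06 48 0.048 -0.045
top 0.07 49 0.0091 -0.051
top 0.08 54 0.0337 -0.052<stdin>:8: RuntimeWarning: Mean of empty slice.
  ret = ret.dtype.type(ret / rcount)
```

Call:
step_arm(series=[{"jaw": 0.3, "delta_pos": [0, 0.001, 0], "roll": 0}, {"jaw": 0.42, "delta_pos": [0, 0, 0], "roll": 0}, {"jaw": 0.5, "delta_pos": [0, 0, 0], "roll": 0}, {"jaw": 0.52, "delta_pos": [0, 0, 0], "roll": 0}, {"jaw": 0.52, "delta_pos": [0, -0.02, 0], "roll": 0}, {"jaw": 0.52, "delta_pos": [0, -0.05, 0], "roll": 0}, {"jaw": 0.52, "delta_pos": [0, -0.06, 0], "roll": 0}, {"jaw": 0.52, "delta_pos": [0, -0.06, 0], "roll": 0}])

```text
t: 18.45
ee_pos: [0.4301, -0.4394, 0.2065]
tool_rot: [-0.046, -2.2, 2.202]
wrist_force: [0.4, -0.2, -0.8]
grip_width: 0.521
```

```bash
python3 w.py .467,-.158,.22
```

```text
t 18.45 pos [ 0.4301 -0.4394  0.2065] zang -92.33 tilt [ 0.001 -0.001 -1.   ] F [ 0.37 -0.15 -0.76] g 0.521 j [-0.84 -0.01  1.59  0.    1.56  0.77]
.467,-.158,.22 tool delta [-0.0254 -0.0137 -0.2826] len 0.284
```

Call:
step_arm(series=[{"jaw": 0.3, "delta_pos": [-0.0032, -0.0017, -0.0353], "roll": 0}, {"jaw": 0.22, "delta_pos": [-0.0032, -0.0017, -0.0353], "roll": 0}, {"jaw": 0.22, "delta_pos": [-0.0032, -0.0017, -0.0353], "roll": 0}, {"jaw": 0.22, "delta_pos": [-0.0032, -0.0017, -0.0353], "roll": 0}, {"jaw": 0.22, "delta_pos": [-0.0032, -0.0017, -0.0353], "roll": 0}, {"jaw": 0.22, "delta_pos": [-0.0032, -0.0017, -0.0353], "roll": 0}, {"jaw": 0.22, "delta_pos": [-0.0032, -0.0017, -0.0353], "roll": 0}, {"jaw": 0.22, "delta_pos": [-0.0032, -0.0017, -0.0353], "roll": 0}])

```text
t: 19.45
ee_pos: [0.4673, -0.1573, 0.2182]
tool_rot: [-0.046, -2.201, 2.202]
wrist_force: [-0.8, -1.1, -0.1]
grip_width: 0.221
```

Call:
step_arm(series=[{"jaw": 0.22, "delta_pos": [0, 0, 0], "roll": -0.183}, {"jaw": 0.22, "delta_pos": [0, 0, 0], "roll": -0.183}, {"jaw": 0.22, "delta_pos": [0, 0, 0], "roll": -0.183}, {"jaw": 0.22, "delta_pos": [0, 0, 0], "roll": -0.183}, {"jaw": 0.22, "delta_pos": [0, 0, 0], "roll": -0.183}, {"jaw": 0.22, "delta_pos": [0, 0, 0], "roll": -0.183}, {"jaw": 0.22, "delta_pos": [0, 0, 0], "roll": -0.183}, {"jaw": 0.22, "delta_pos": [0, 0, 0], "roll": -0.183}])

```text
t: 20.45
ee_pos: [0.4673, -0.1585, 0.2181]
tool_rot: [-1.138, 1.311, -1.314]
wrist_force: [-0.7, 0.3, 0.8]
grip_width: 0.215
```

Call:
step_arm(series=[{"jaw": 0.22, "delta_pos": [0, 0, 0], "roll": -0.183}, {"jaw": 0.22, "delta_pos": [0, 0, 0], "roll": -0.036}, {"jaw": 0.22, "delta_pos": [0, 0, 0], "roll": 0}])

```text
t: 20.82
ee_pos: [0.4674, -0.1585, 0.2172]
tool_rot: [-1.24, 1.158, -1.159]
wrist_force: [-0.1, 0.7, 0.0]
grip_width: 0.22
```

```bash
python3 w.py .4678,-.1579,.11 .4678,-.1579,.0686; python3 - <<'E'
from h import *
o=snap('11'); im=o['scene'][0]; a=im[50:220,190:450,::-1]; b=o['top'][0][110:280,250:450,::-1]; cv2.imwrite('pics/c11.png',cv2.resize(np.hstack([a,b]),None,fx=1.7,fy=1.7,interpolation=cv2.INTER_CUBIC))
th=np.deg2rad(4.18);ux=np.array([np.cos(th),np.sin(th)]);uy=np.array([-ux[1],ux[0]])
c=np.array([.7015,-.003])-.138*uy
W=o['scene'][1]; q=np.dstack([(W[...,:2]-c)@ux,(W[...,:2]-c)@uy,W[...,2]])
m=(q[...,2]>.06)&(q[...,2]<.1)&(q[...,0]<-.215)&(q[...,0]>-.27)&(abs(q[...,1])<.06)
P=q[m]; print(len(P),np.median(P,0),P.min(0),P.max(0),np.median(W[m],0))
E
```

```text
t 20.82 pos [ 0.4674 -0.1585  0.2172] zang 3.92 tilt [ 0.001 -0.    -1.   ] F [-0.08  0.72  0.02] g 0.22 j [-0.38 -0.29  1.82  0.    1.61 -0.45]
.4678,-.1579,.11 tool delta [-0.0006  0.1072  0.0004] len 0.107
.4678,-.1579,.0686 tool delta [-0.      0.0414 -0.    ] len 0.041
122 [-0.24185783  0.00414105  0.08240836] [-0.24958965 -0.03649251  0.07700348] [-0.2152161   0.04138548  0.08947466] [ 0.47021434 -0.154367    0.08240836]
```

View pics/c11.png

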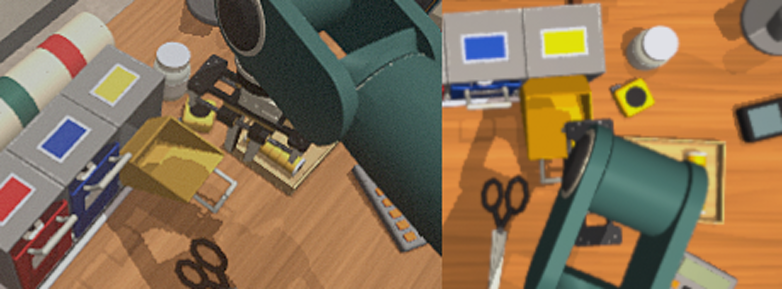

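Call:
step_arm(series=[{"jaw": 0.22, "delta_pos": [0, 0.04, 0], "roll": 0}, {"jaw": 0.22, "delta_pos": [0, 0.04, 0], "roll": 0}, {"jaw": 0.22, "delta_pos": [0, 0.03, 0], "roll": 0}, {"jaw": 0.22, "delta_pos": [0, 0.025, 0], "roll": 0}, {"jaw": 0.22, "delta_pos": [0, 0.012, 0], "roll": 0}, {"jaw": 0.22, "delta_pos": [0, 0, 0], "roll": 0}])

```text
t: 21.68
ee_pos: [0.4673, -0.1585, 0.0694]
tool_rot: [-1.242, 1.158, -1.156]
wrist_force: [0.3, -0.3, -0.2]
grip_width: 0.219
```

Call:
step_arm(series=[{"jaw": 0.05, "delta_pos": [0, 0, 0], "roll": 0}, {"jaw": 0.05, "delta_pos": [0, 0, 0], "roll": 0}, {"jaw": 0.05, "delta_pos": [0, 0, 0], "roll": 0}])

```text
t: 22.05
ee_pos: [0.4679, -0.1587, 0.0706]
tool_rot: [-1.242, 1.155, -1.158]
wrist_force: [-1.9, -0.1, 6.8]
grip_width: 0.092
```

```bash
python3 w.py
```

```text
t 22.05 pos [ 0.4679 -0.1587  0.0706] zang 4.09 tilt [ 0.001 -0.001 -1.   ] F [-1.86 -0.09  6.84] g 0.092 j [-0.38 -0.21  2.    0.    1.35 -0.45]
```

Gripped. Now I'll run the arc back.

Call:
step_arm(series=[{"jaw": 0.05, "delta_pos": [0, -0.0058, 0.0019], "roll": 0}, {"jaw": 0.05, "delta_pos": [0, -0.0068, 0.0023], "roll": 0}, {"jaw": 0.05, "delta_pos": [0, -0.0132, 0.0054], "roll": 0}, {"jaw": 0.05, "delta_pos": [0, -0.0127, 0.0064], "roll": 0}, {"jaw": 0.05, "delta_pos": [0, -0.0122, 0.0074], "roll": 0}, {"jaw": 0.05, "delta_pos": [0, -0.0116, 0.0083], "roll": 0}, {"jaw": 0.05, "delta_pos": [0, -0.0109, 0.0092], "roll": 0}])

```text
t: 22.92
ee_pos: [0.5071, -0.1558, 0.1444]
tool_rot: [-1.245, 1.159, -1.155]
wrist_force: [-19.2, -1.9, 13.4]
grip_width: 0.094
```

Call:
step_arm(series=[{"jaw": 0.05, "delta_pos": [0, -0.0101, 0.0101], "roll": 0}, {"jaw": 0.05, "delta_pos": [0, -0.0093, 0.0108], "roll": 0}, {"jaw": 0.05, "delta_pos": [0, -0.0084, 0.0115], "roll": 0}, {"jaw": 0.05, "delta_pos": [0, -0.0075, 0.0121], "roll": 0}, {"jaw": 0.05, "delta_pos": [0, -0.0065, 0.0127], "roll": 0}, {"jaw": 0.05, "delta_pos": [0, -0.0055, 0.0132], "roll": 0}, {"jaw": 0.05, "delta_pos": [0, -0.0045, 0.0136], "roll": 0}])

```text
t: 23.8
ee_pos: [0.5926, -0.1495, 0.1962]
tool_rot: [-1.242, 1.156, -1.157]
wrist_force: [-2.2, -1.9, -0.9]
grip_width: 0.096
```

```bash
python3 w.py
```

```text
t 23.8 pos [ 0.5926 -0.1495  0.1962] zang 4.1 tilt [ 0.001 -0.    -1.   ] F [-2.22 -1.93 -0.9 ] g 0.096 j [-0.29 -0.02  1.61  0.    1.54 -0.36]
```

Call:
step_arm(series=[{"jaw": 0.05, "delta_pos": [0, -0.0012, 0.006], "roll": 0}, {"jaw": 0.05, "delta_pos": [0, -0.001, 0.005], "roll": 0}, {"jaw": 0.05, "delta_pos": [0, 0, 0.002], "roll": 0}, {"jaw": 0.05, "delta_pos": [0, 0, 0], "roll": 0}])

```text
t: 24.3
ee_pos: [0.6056, -0.1486, 0.1988]
tool_rot: [-1.241, 1.155, -1.158]
wrist_force: [-2.8, -0.0, 10.5]
grip_width: 0.097
```

```bash
python3 w.py
```

```text
t 24.3 pos [ 0.6056 -0.1486  0.1988] zang 4.1 tilt [ 0.002 -0.    -1.   ] F [-2.78e+00 -1.00e-02  1.05e+01] g 0.097 j [-0.28  0.01  1.59  0.    1.54 -0.35]
```

Call:
step_arm(series=[{"jaw": 0.05, "delta_pos": [0, -0.001, 0.002], "roll": 0}, {"jaw": 0.05, "delta_pos": [0, 0, 0], "roll": 0}])

```text
t: 24.55
ee_pos: [0.6066, -0.1485, 0.199]
tool_rot: [-1.243, 1.157, -1.156]
wrist_force: [-8.9, -1.1, 8.1]
grip_width: 0.095
```

Call:
step_arm(series=[{"jaw": 0.2, "delta_pos": [0, 0, -0.001], "roll": 0}, {"jaw": 0.2, "delta_pos": [0, 0, 0], "roll": 0}, {"jaw": 0.2, "delta_pos": [0, -0.01, 0], "roll": 0}, {"jaw": 0.2, "delta_pos": [0, -0.03, 0], "roll": 0}, {"jaw": 0.2, "delta_pos": [0, -0.04, 0], "roll": 0}, {"jaw": 0.2, "delta_pos": [0, -0.02, 0], "roll": 0}, {"jaw": 0.2, "delta_pos": [0, 0, -0.04], "roll": 0}, {"jaw": 0.2, "delta_pos": [0, 0, -0.05], "roll": 0}])

```text
t: 25.55
ee_pos: [0.5154, -0.1549, 0.2971]
tool_rot: [-1.243, 1.157, -1.155]
wrist_force: [-0.2, -0.7, 0.7]
grip_width: 0.2
```

Call:
step_arm(series=[{"jaw": 0.2, "delta_pos": [0, 0, -0.05], "roll": 0}, {"jaw": 0.2, "delta_pos": [0, 0, -0.05], "roll": 0}, {"jaw": 0.2, "delta_pos": [0, 0, -0.03], "roll": 0}, {"jaw": 0.2, "delta_pos": [-0.04, 0, 0], "roll": 0}, {"jaw": 0.2, "delta_pos": [-0.05, 0, 0], "roll": 0}, {"jaw": 0.2, "delta_pos": [-0.05, 0, 0], "roll": 0}, {"jaw": 0.2, "delta_pos": [-0.04, 0, 0], "roll": 0}, {"jaw": 0.2, "delta_pos": [0, 0, 0], "roll": 0}])

```text
t: 26.55
ee_pos: [0.3733, 0.0172, 0.2978]
tool_rot: [-1.244, 1.153, -1.153]
wrist_force: [-0.0, 0.2, 0.0]
grip_width: 0.199
```

```bash
python3 w.py; python3 - <<'E'
from h import *
o=snap('12')
for n in o: cv2.imwrite(f'pics/f_{n}.png',cv2.resize(o[n][0][:,:,::-1],(768,576),interpolation=cv2.INTER_CUBIC))
th=np.deg2rad(4.18);ux=np.array([np.cos(th),np.sin(th)]);uy=np.array([-ux[1],ux[0]])
c=np.array([.7015,-.003])
for n in o:
    W=o[n][1]; q=np.dstack([(W[...,:2]-c)@ux,(W[...,:2]-c)@uy,W[...,2]])
    for k in (-1,0,1):
        P=q[(q[...,2]>.17)&(q[...,2]<.218)&(q[...,0]<-.085)&(q[...,0]>-.16)&(abs(q[...,1]-.138*k)<.05)]
        if len(P): print(n,k,len(P),np.median(P,0).round(4),P.min(0).round(3),P.max(0).round(3))
a=np.deg2rad(-2.3);A=np.array([np.cos(a),np.sin(a)]);B=np.array([-A[1],A[0]])
for n in o:
    W=o[n][1]; q=np.dstack([(W[...,:2]-[.468,-.393])@A,(W[...,:2]-[.468,-.393])@B,W[...,2]])
    for yc in (-.048,.053):
        P=q[(abs(q[...,0])<.07)&(abs(q[...,1]-yc)<.035)&(q[...,2]>.035)&(q[...,2]<.07)]
        if len(P): print(n,'tube',len(P),cv2.minAreaRect(P[:,:2].astype(np.float32)),P[P[:,0]<-.03][:,2].max(),P[P[:,0]>.03][:,2].max())
E
```

```text
t 26.55 pos [0.3733 0.0172 0.2978] zang 4.32 tilt [ 0.  0. -1.] F [-0.    0.25  0.04] g 0.199 j [-0.02 -0.57  1.89  0.    1.82 -0.1 ]
scene -1 112 [-0.1053 -0.1285  0.2107] [-0.111 -0.172  0.179] [-0.085 -0.096  0.215]
scene 0 129 [-0.1058  0.0054  0.2107] [-0.112 -0.036  0.179] [-0.086  0.04   0.215]
scene 1 138 [-0.1069  0.1432  0.2105] [-0.112  0.102  0.174] [-0.086  0.178  0.215]
top -1 112 [-0.1035 -0.1374  0.2108] [-0.109 -0.177  0.182] [-0.085 -0.1    0.218]
top 0 104 [-0.1038  0.0003  0.2118] [-0.109 -0.038  0.188] [-0.086  0.037  0.217]
top 1 108 [-0.1037  0.1355  0.2115] [-0.11   0.1    0.187] [-0.086  0.175  0.218]
top tube 342 ((-0.0020513497292995453, -0.04517678916454315), (0.12189385294914246, 0.037452541291713715), 1.1806484460830688) 0.04760618839564009 0.04720101972059395
top tube 299 ((-0.001006290316581726, 0.05481060594320297), (0.03227423131465912, 0.11900599300861359), 88.185302734375) 0.04671590084842395 0.04795881312627242
```

View pics/f_scene.png

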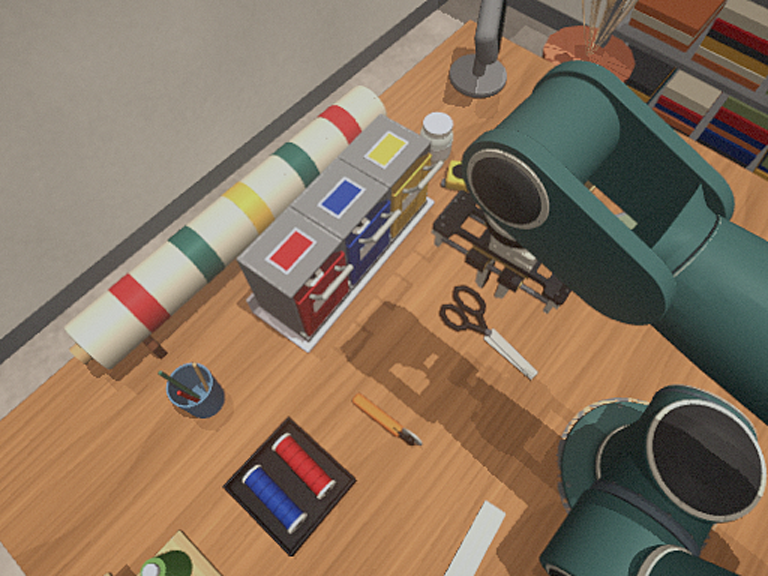

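View pics/f_top.png

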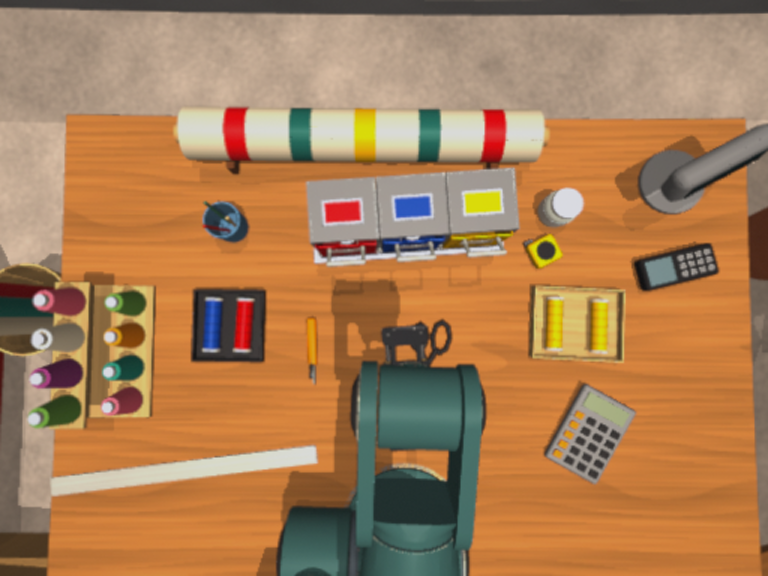

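```bash
python3 -c "
from cell import ctrl
print(ctrl.sign_off())"
```

```text
the job is handed in; nothing more can be done
None
```

The job is done and handed in at about 27 s, well inside the 72 s limit. The order tray held a yellow tube, so yellow was the colour ordered.

- **Moves:** I pinched the yellow bin's bar and tilted it out to its stop. I slid the tube out along the panel and lowered it into the empty half of the order tray. Its low end touched first, and it turned flat in the pads before I let go. Then I gripped the bar again and brought the bin back shut.
- **Tubes:** In the last top picture both yellow tubes lie flat and side by side. Their tops measure about 47 mm above the counter, where 45 mm is nominal, and each tube is level end to end. The new one is within about 1–2° of the tray's x axis.
- **Bins:** The yellow bar measures within 1 mm of where it started in x and z, and level with the other two bars, so all three bins are shut.
- **Everything else:** By eye, nothing else on the counter looks moved. The gripper hides part of the shears in the top view, but they are visible in the scene view.
- **Forces and fit:** The highest wrist force I read was about 23 N, once when first pinching the bar (it sat about 3 mm off my estimate) and once part-way through shutting. Readings came only between calls, so brief peaks could have been higher.
- **Checks that fell short:** The arm blocked the scene camera's view of the tray at the end, so the final tube check rests on the top camera alone.

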